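Fetch the check weight for the bench scale

TASK

The bench scale is due for its daily check. In the row of three closed compartments, slide open only the one with the green lid, take out the brass check weight and stand it upright inside the red ring marked on the middle of the scale pan, setting it down rather than dropping it. Leave the yellow and blue compartments shut.

Things in the scene. Friction and masses are not known exactly. Their poses are not given: they have to be found in the camera images.
- green_knob (a point): Centre of the top of the round black knob (22 mm wide, 24 mm high, top 93 mm above the table) in the middle of the green sliding lid; moves with it. Its +x is the way the lid slides open: level, away from the robot. z up. Lid 116 mm (x) by 96 mm (y), top 69 mm above the table. The other two lids are alike, 108 mm apart in a row along this y, in any order.
- green_lid (a joint): Slide of the green lid in m: 0 shut, with its knob over the centre of its compartment; 0.112 fully open (end stop). About 1.5 N of friction; it stays where it is left.
- yellow_lid (a joint): Slide of the yellow lid in m, 0 shut; same mechanism. To be left shut.
- blue_lid (a joint): Slide of the blue lid in m, 0 shut; same mechanism. To be left shut.
- weight: Brass check weight, 0.35 to 0.65 kg: cylinder 38 mm wide, 46 mm high, with a 16 mm wide knob on it, 54 mm in all. Origin at the centre of its underside, z up. Stands within 10 mm of the middle of the green-lidded compartment, whose floor is 8 mm and rim 65 mm above the table, 110 mm (lid's x) by 100 mm inside: most finger room is along the lid's x. Grip it 30 to 40 mm up.
- scale: Grey bench scale, fixed: flat metal pan 220 mm (x) by 200 mm (y), its top 45 mm above the origin, with a low black display on its -x side. Origin at table height under the centre of the pan, z up. A red ring of 45 mm inner radius is painted round the pan's centre; it cannot be felt.

How it is judged (in metres and radians):
On the way:
1. The green lid is slid open, at least 85 mm (value of joint green_lid above 0.085 m), for 0.2 s.
At the end, for the whole second after the job is handed in: The brass weight stands upright (within 10 degrees) and at rest on the scale pan, its centre within 28 mm of the pan's centre, so inside the red ring; the yellow and blue lids are shut to within 10 mm. The green lid may stay open (horizontal distance between weight and scale below 0.028 m and z of weight in the frame of scale between 0.04 and 0.052 m and angle between weight's own z axis and vertical below 0.17 rad and linear speed of weight below 0.02 m/s and angular speed of weight below 0.2 rad/s and value of joint each of yellow_lid, blue_lid below 0.01 m); the robot touches nothing.
It fails at once if The yellow or the blue lid is slid open by more than 20 mm (value of joint any of yellow_lid, blue_lid above 0.02 m).
It fails at once if The weight is dropped: it falls freely, touching nothing, with its underside more than 30 mm above the level of the pan (height (world z) of weight above 0.075 m and contact force between weight and anything else below 0.02 N).
It also fails if it takes over 45 s, if anything falls off the work surface, if the arm or the gripper's body presses on something with over 40 N, if the wrist force passes 120 N, or if a joint passes its speed limit or range.

ROBOT

A 6-joint arm with a two-finger parallel gripper is mounted at the origin on the work surface. World frame = base frame: x ahead of the robot, y to its left, z up, the work surface at z = 0. Lengths are in m, angles in degrees, forces in N, time in s.
With the tool pointing down it reaches from about 0.3 to 0.75 m from the base axis. Payload 8.5 kg.
Tool frame: the origin (TCP) lies at the very end of the fingers, on their centre line; the grasp point (between the pads) lies 19 mm behind it (env.pinch_z is the distance from the TCP to the grasp point, in m); z points along the fingers, y is the line along which they close (so a half turn about z gives the same grasp; the last joint's range is limited). The gripper opens to 85 mm and grips with 20 to 120 N. Pads are 22 mm wide; open, the fingers measure 114 mm over their backs; the gripper's body (76 mm by 85 mm) begins 54 mm behind the grasp point. The pads swing forward as they close: fully open they stand 13 mm farther back than shut.
Start: joints at [-89.685, 21.807, 74.336, -0, 83.858, -12.336], TCP at [0.12, -0.537, 0.231] pointing down, gripper open.
Joint ranges: [-178.18, 178.18], [-50.72, 133.34], [12.68, 142.11], [-81.47, 261.47], [9.98, 163.14], [-165.26, 165.26]. Speed limits (degrees/s): [136.94, 136.94, 180, 180, 180, 180].

INTERFACE

Orientations are given as a 3x3 rotation matrix whose columns are the frame's x, y, z axes.
In Python, from rig import env, viewer gives the robot as it stands.
- The arm moves only by the tool drive_tool, never from a script. Its argument "series" is a list of rows, each a list of 3 entries, a list of its own where there are three numbers: the shift along the tool's x, y, z in m, then the turn about the tool's z in degrees, then the finger opening in m, from 0 to 0.0854. A call has 1 to 20 rows; each row is the pose to reach, as a shift and turn from the pose commanded when the call began, along the tool's axes at that moment; what a row does not reach only later rows make up. A row lasts 1/10 s, in which the tool goes at most 50 mm and 8.59 degrees, less where a joint would pass 70% of its speed; a pose out of reach is approached as far as the arm can. A call with a gripper value outside its range is refused whole. The fingers move at their own pace and stop on an object; "newtons" is the grip in N (left out, the last holds). Time passes only in rows, so rows that repeat a pose let the fingers close. It gives the time, the measured TCP pose, the force, the opening and the grip force at its end, in the units of the state.
- env.observe(): the state, without advancing time (a new reading comes with each control period).
- viewer.get_image(name): name is "scene" or "top" or "wrist"; returns a dict with "img" (384x512x3 uint8, red, green, blue), "depth" (384x512 float32, m along the optical axis (not along the pixel's ray), 0 where there is no reading), "camera_matrix" (3x3 intrinsics, pixels), "rvec" (rotation vector, rad) and "tvec" (3), from world to camera coordinates, as OpenCV has them. Camera axes: x right, y down, z forward; pixel columns grow to the right and rows downward; lengths in m; the calibration is good to about 2 mm. A picture is of the moment at which its call begins.
- env.close_job(): hands the job in; it is judged then, once.
The state is a dict: "time_s": time; "q": joint angles; "qvel": joint speeds; "joint_efforts": joint torques, N m; "position": TCP position; "tool_rot": TCP orientation; "ft_force": force on the tool from outside, world axes, zero at the start; "wrist_torque": the same for the moment, N m; "grip_width": finger opening in m; "gripper_force": force on a finger pad.
Only numpy, scipy, OpenCV 4.12 (cv2) and the standard library are available. Lean on these libraries where they do the work, as an engineer would, in place of code of your own. Each camera call takes 0.05 s, during which the arm holds its last target. There are 200 camera calls.

## Working session

There is one attempt and no reset: what is moved stays moved. The work goes in short steps, Python scripts to look and compute and a tool call to move; the robot and the scene stay as the last step left them, time stands still between calls to the robot, and variables do not carry over. Pictures are saved under pics/ and viewed, at most 10 in all, crops included, and the job is handed in when it is done.

Besides the shell and the picture viewer there is one more tool, called by a JSON object that holds its "method" and its "body", one argument or row to a line. drive_tool: Moves the arm, as the interface text tells. Its arguments: {"type":"object","properties":{"series":{"type":"array"},"newtons":{"type":"number"}},"required":["series"]}

```bash
mkdir -p pics
cat > h.py <<'E'
import numpy as np, cv2
from rig import env, viewer
def get(n,save=None):
    d=viewer.get_image(n)
    if save: cv2.imwrite('pics/'+save,d['img'][:,:,::-1])
    return d
def pts(d):
    K=d['camera_matrix'];R=cv2.Rodrigues(np.array(d['rvec'],float))[0];t=np.array(d['tvec']).ravel()
    v,u=np.mgrid[:384,:512];z=d['depth']
    P=np.stack([(u-K[0,2])/K[0,0]*z,(v-K[1,2])/K[1,1]*z,z],-1)
    return (P-t)@R
def ray(d,u,v,h):
    K=d['camera_matrix'];R=cv2.Rodrigues(np.array(d['rvec'],float))[0];t=np.array(d['tvec']).ravel()
    c=-R.T@t; r=R.T@np.array([(u-K[0,2])/K[0,0],(v-K[1,2])/K[1,1],1])
    return c+r*(h-c[2])/r[2]
def mask(d,name):
    H=cv2.cvtColor(d['img'],cv2.COLOR_RGB2HSV);h,s,v=[H[...,i].astype(int) for i in range(3)]
    m=(s>90)&(v>50)
    r={'green':(h>40)&(h<85),'yellow':(h>22)&(h<35),'blue':(h>95)&(h<130),'red':(h<8)|(h>172),'brass':(h>=10)&(h<=30)}[name]
    return m&r
E
python3 - <<'E'
from h import *
a=get('top','top0.png');b=get('scene','scene0.png')
cv2.imwrite('pics/both.png',cv2.resize(np.hstack([a['img'],b['img']])[:,:,::-1],(800,300)))
P=pts(a)
for n in['green','yellow','blue','red']:
    m=mask(a,n).astype(np.uint8);N,L,S,C=cv2.connectedComponentsWithStats(m)
    for i in range(1,N):
        if S[i,4]>80:
            q=P[(L==i)&(a['depth']>0)]
            print(n,S[i],C[i].round(),np.median(q,0).round(3), cv2.minAreaRect(np.argwhere(L==i)[:,::-1].astype(np.float32)))
s=env.observe();print(s['position'],s['tool_rot'],s['grip_width'],s['ft_force'],env.pinch_z)
E
```

```text
green [  27    9   82   76 1888] [67. 46.] [0.817 0.417 0.053] ((67.45426177978516, 44.285484313964844), (48.807899475097656, 74.47557067871094), 38.1572265625)
green [ 73  46  28  39 242] [85. 70.] [0.771 0.389 0.026] ((88.73075866699219, 65.15383911132812), (8.59785270690918, 44.376014709472656), 33.6900634765625)
green [   0   87   40   78 1170] [ 20. 126.] [0.621 0.495 0.08 ] ((9.08615779876709, 124.9107666015625), (67.67342376708984, 43.155677795410156), 70.55996704101562)
green [ 26  95  16  44 263] [ 34. 111.] [0.67  0.484 0.052] ((36.02941131591797, 116.61764526367188), (43.89894104003906, 10.914102554321289), 75.96376037597656)
green [ 42 114  14  42 227] [ 48. 139.] [0.606 0.463 0.026] ((47.63461685180664, 134.17308044433594), (41.772735595703125, 8.629109382629395), 78.69007110595703)
green [  0 151  45  21 346] [ 26. 161.] [0.553 0.489 0.053] ((22.219175338745117, 163.91781616210938), (11.001867294311523, 46.582374572753906), 69.44395446777344)
green [ 103  159   47   57 2310] [126. 187.] [0.496 0.263 0.07 ] ((125.72624969482422, 187.25112915039062), (54.69992446899414, 4
[... 1990 characters left out ...]
7207031), 78.69007110595703)
blue [ 153  156   48   57 2365] [177. 184.] [0.506 0.157 0.07 ] ((176.29385375976562, 183.7892303466797), (54.74890899658203, 45.651824951171875), 86.8201675415039)
red [ 473    0   39  139 4478] [492.  74.] [ 0.75  -0.509  0.072] ((492.0, 69.0), (138.0, 38.0), 90.0)
red [360 177  46  45 204] [383. 199.] [ 0.484 -0.281  0.046] ((382.5000305175781, 199.0), (44.27414321899414, 43.826927185058594), 63.43495178222656)
[ 0.12044008 -0.53638487  0.23077731] [[ 9.75721708e-01  2.19014038e-01 -2.18498533e-05]
 [ 2.19013879e-01 -9.75720865e-01  1.30935141e-03]
 [ 2.65446982e-04 -1.28234801e-03 -9.99999143e-01]] 0.08538374653317261 [0.22803381 0.31457508 0.0755876 ] 0.0187
```

View pics/top0.png

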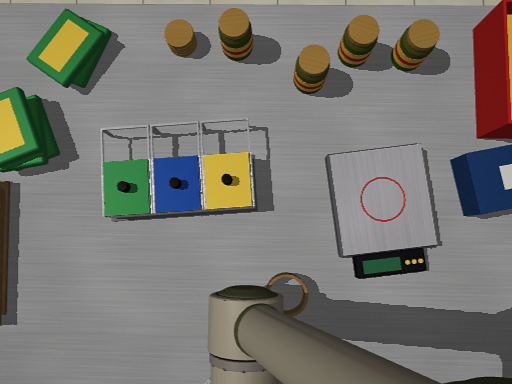

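View pics/scene0.png

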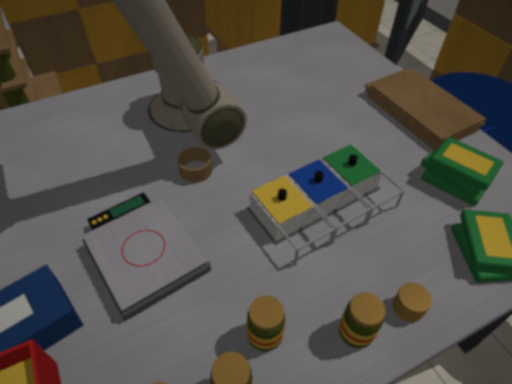

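The top view shows lids green (126,187), blue (177,184) and yellow (227,180), the scale's red ring at (383,199), and the knobs as dark spots on the lids. The lids slide toward the far rails.

Run:
```python
from h import *
a=get('top')
g=cv2.cvtColor(a['img'],cv2.COLOR_RGB2GRAY);P=pts(a);Z=P[...,2]
for n,(u,v) in dict(g=(126,187),b=(177,184),y=(227,180)).items():
    w=np.zeros_like(g);w[v-22:v+22,u-18:u+18]=1
    m=(w>0)&(abs(Z-.093)<.006)
    vv,uu=np.nonzero(m);print(n,m.sum(),uu.mean(),vv.mean(),ray(a,uu.mean(),vv.mean(),.093).round(4),P[m].mean(0).round(4))
m=mask(a,'red');w=np.zeros_like(m);w[170:230,350:415]=1
p=np.argwhere(m&w)[:,::-1].astype(np.float32);e=cv2.fitEllipse(p);print(e,ray(a,*e[0],.045).round(4))
R=np.array(env.observe()['tool_rot']);p=np.array(env.observe()['position'])
for T in [(.44,-.1,.26),(.495,.263,.22)]:print((R.T@(np.array(T)-p)).round(4))
```

```text
g 92 121.8804347826087 185.8913043478261 [0.4975 0.2644 0.093 ] [0.4975 0.2643 0.0933]
b 89 173.69662921348313 182.2921348314607 [0.5066 0.1575 0.093 ] [0.5065 0.1575 0.0933]
y 88 225.8068181818182 178.5 [0.516  0.0505 0.093 ] [0.5159 0.0504 0.0934]
((382.55914306640625, 198.78453063964844), (42.63274002075195, 44.01505661010742), 122.59223937988281) [ 0.4839 -0.2823  0.045 ]
[ 0.4074 -0.3559 -0.0287]
[ 0.5405 -0.698   0.0117]
```

{"method": "drive_tool", "body": {
  "series": [
    [[0.407,-0.356,-0.029],-82.3,0.085],
    [[0.407,-0.356,-0.029],-82.3,0.085],
    [[0.407,-0.356,-0.029],-82.3,0.085],
    [[0.407,-0.356,-0.029],-82.3,0.085],
    [[0.407,-0.356,-0.029],-82.3,0.085],
    [[0.407,-0.356,-0.029],-82.3,0.085],
    [[0.407,-0.356,-0.029],-82.3,0.085],
    [[0.407,-0.356,-0.029],-82.3,0.085],
    [[0.407,-0.356,-0.029],-82.3,0.085],
    [[0.407,-0.356,-0.029],-82.3,0.085],
    [[0.407,-0.356,-0.029],-82.3,0.085],
    [[0.542,-0.7,0.012],-82.3,0.06],
    [[0.542,-0.7,0.012],-82.3,0.06],
    [[0.542,-0.7,0.012],-82.3,0.06],
    [[0.542,-0.7,0.012],-82.3,0.06],
    [[0.542,-0.7,0.012],-82.3,0.06],
    [[0.542,-0.7,0.012],-82.3,0.06],
    [[0.542,-0.7,0.012],-82.3,0.06],
    [[0.542,-0.7,0.012],-82.3,0.06],
    [[0.542,-0.7,0.012],-82.3,0.06]
  ]
}}

```text
time_s: 2.15
position: [0.4955, 0.2675, 0.2182]
tool_rot: [[-0.09, 0.996, -0.002], [0.996, 0.09, -0.0], [0.0, -0.002, -1.0]]
ft_force: [1.7, -1.5, 0.3]
grip_width: 0.0598
gripper_force: 0.0
```

```bash
cat > k.py <<'E'
from h import *
s=env.observe();R=np.array(s['tool_rot']);p=np.array(s['position'])
print(s['time_s'],p.round(4),R.round(3).tolist(),s['grip_width'],np.degrees(np.arctan2(R[1,1],R[0,1])))
E
cat > w.py <<'E'
from k import *
import sys
a=get('wrist',sys.argv[1])
P=pts(a);m=(abs(P[...,2]-.093)<.005)&(np.hypot(P[...,0]-.4975,P[...,1]-.2644)<.03)
print(m.sum(),P[m].mean(0).round(4) if m.any() else '')
if m.any():
    vv,uu=np.nonzero(m);k=ray(a,uu.mean(),vv.mean(),.093);print(k,(R.T@(k-p)).round(4))
E
python3 w.py w1.png
```

```text
2.15 [0.4955 0.2675 0.2182] [[-0.09, 0.996, -0.002], [0.996, 0.09, -0.0], [0.0, -0.002, -1.0]] 0.0598037487112356 5.160367705744339
379 [0.4975 0.2668 0.0939]
[0.49751022 0.26649519 0.093     ] [-0.0012  0.0021  0.1252]
```

View pics/w1.png

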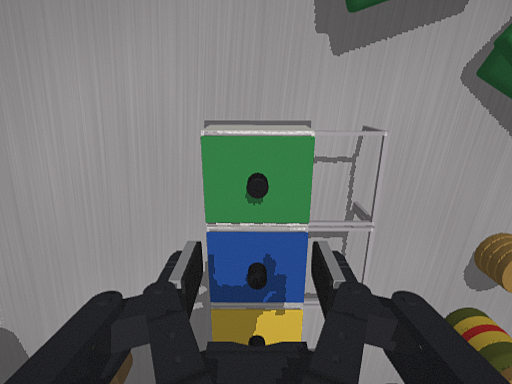

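The wrist picture shows the green lid's knob at (257,185), on the tool axis to within 2 mm. I'll descend, grip the knob and slide the lid.

{"method": "drive_tool", "body": {
  "series": [
    [[-0.001,0.002,0.05],0,0.06],
    [[-0.001,0.002,0.09],0,0.06],
    [[-0.001,0.002,0.12],0,0.06],
    [[-0.001,0.002,0.135],0,0.06],
    [[-0.001,0.002,0.142],0,0.06],
    [[-0.001,0.002,0.142],0,0.06],
    [[-0.001,0.002,0.142],0,0.015],
    [[-0.001,0.002,0.142],0,0.015],
    [[-0.001,0.002,0.142],0,0.015],
    [[-0.001,0.002,0.142],0,0.015],
    [[-0.001,0.002,0.142],0,0.015]
  ],
  "newtons": 20
}}

```text
time_s: 3.3
position: [0.4984, 0.2643, 0.0783]
tool_rot: [[-0.086, 0.996, 0.002], [0.996, 0.086, 0.0], [0.0, 0.002, -1.0]]
ft_force: [-1.4, -1.0, 7.5]
grip_width: 0.021
gripper_force: 20.4
```

{"method": "drive_tool", "body": {
  "series": [
    [[0,0.01,-0.002],0,0.015],
    [[0,0.025,-0.002],0,0.015],
    [[0,0.045,-0.002],0,0.015],
    [[0,0.065,-0.002],0,0.015],
    [[0,0.085,-0.002],0,0.015],
    [[0,0.1,-0.002],0,0.015],
    [[0,0.107,-0.002],0,0.015],
    [[0,0.107,-0.002],0,0.015],
    [[0,0.107,-0.002],0,0.015],
    [[0,0.107,-0.002],0,0.015]
  ]
}}

```text
time_s: 4.3
position: [0.604, 0.2734, 0.0786]
tool_rot: [[-0.086, 0.996, -0.001], [0.996, 0.086, -0.001], [-0.0, -0.001, -1.0]]
ft_force: [1.3, 0.6, -10.0]
grip_width: 0.0204
gripper_force: 20.8
```

{"method": "drive_tool", "body": {
  "series": [
    [[0,0,0],0,0.06],
    [[0,0,0],0,0.06],
    [[0,0,0],0,0.06],
    [[0,0,-0.02],0,0.06],
    [[0,0,-0.06],0,0.06],
    [[0,0,-0.1],0,0.06],
    [[0,-0.04,-0.12],0,0.06],
    [[0,-0.08,-0.12],0,0.06],
    [[0,-0.107,-0.12],0,0.06],
    [[0,-0.107,-0.12],0,0.06],
    [[0,-0.107,-0.12],0,0.06]
  ]
}}

```text
time_s: 5.4
position: [0.4983, 0.2644, 0.2002]
tool_rot: [[-0.087, 0.996, 0.002], [0.996, 0.087, 0.0], [0.0, 0.002, -1.0]]
ft_force: [-0.5, 0.5, -0.5]
grip_width: 0.0602
gripper_force: 0.0
```

```bash
cat > w2.py <<'E'
from k import *
for n in ['wrist','top']:
    a=get(n,n+'2.png');P=pts(a)
    x=(P-[.4975,.265,0])@np.array([[.9963,-.0862,0],[.0862,.9963,0],[0,0,1]]).T
    m=(abs(P[...,2]-.062)<.004)&(abs(x[...,0])<.03)&(abs(x[...,1])<.03)
    m2=(abs(P[...,2]-.054)<.004)&(abs(x[...,0])<.035)&(abs(x[...,1])<.035)
    for h,q in((.062,m),(.054,m2)):
        if q.any():
            c,r=cv2.minEnclosingCircle(np.argwhere(q)[:,::-1].astype(np.float32));k=ray(a,*c,h)
            print(n,h,q.sum(),c,r,k.round(4),(R.T@(k-p)).round(4))
    l=(abs(P[...,2]-.093)<.004)&(abs(x[...,1])<.02)&(abs(x[...,0])<.15)
    print('knob',P[l].mean(0).round(4),l.sum())
E
python3 w2.py
```

```text
5.4 [0.4983 0.2644 0.2002] [[-0.087, 0.996, 0.002], [0.996, 0.087, 0.0], [0.0, 0.002, -1.0]] 0.060214402163397754 4.9643780940266025
wrist 0.062 189 (252.22413635253906, 182.36207580566406) 7.690797328948975 [0.4958 0.2636 0.062 ] [-0.0006 -0.0028  0.1382]
wrist 0.054 782 (252.42857360839844, 180.0) 17.68498420715332 [0.4959 0.2639 0.054 ] [-0.0004 -0.0027  0.1462]
knob [0.6041 0.2713 0.0941] 215
top 0.062 48 (127.69999694824219, 188.5) 3.733731985092163 [0.4959 0.263  0.062 ] [-0.0012 -0.0028  0.1382]
top 0.054 192 (129.21875, 189.0) 8.781350135803223 [0.4958 0.2625 0.054 ] [-0.0017 -0.003   0.1462]
knob [0.6045 0.27   0.0932] 51
```

View pics/wrist2.png

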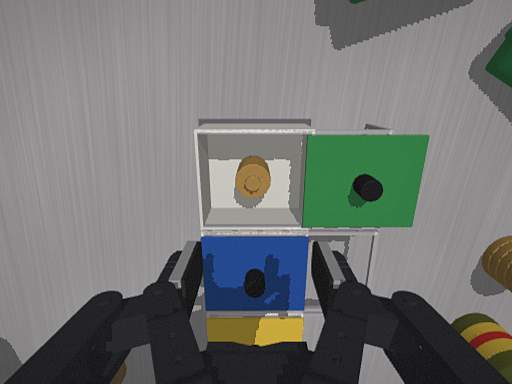

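The wrist picture shows the weight's knob at (252,182) in the open compartment, and the green lid about 107 mm open. Next I'll grasp the weight.

{"method": "drive_tool", "body": {
  "series": [
    [[-0.001,-0.003,0.04],0,0.057],
    [[-0.001,-0.003,0.08],0,0.057],
    [[-0.001,-0.003,0.11],0,0.057],
    [[-0.001,-0.003,0.135],0,0.057],
    [[-0.001,-0.003,0.155],0,0.057],
    [[-0.001,-0.003,0.168],0,0.057],
    [[-0.001,-0.003,0.174],0,0.057],
    [[-0.001,-0.003,0.174],0,0.057],
    [[-0.001,-0.003,0.174],0,0.03],
    [[-0.001,-0.003,0.174],0,0.03],
    [[-0.001,-0.003,0.174],0,0.03],
    [[-0.001,-0.003,0.174],0,0.03],
    [[-0.001,-0.003,0.174],0,0.03]
  ],
  "newtons": 50
}}

```text
time_s: 6.8
position: [0.4955, 0.2631, 0.0262]
tool_rot: [[-0.086, 0.996, 0.001], [0.996, 0.086, 0.0], [0.0, 0.001, -1.0]]
ft_force: [-2.4, -0.8, 6.3]
grip_width: 0.0369
gripper_force: 50.7
```

{"method": "drive_tool", "body": {
  "series": [
    [[0,0,-0.008],0,0.03],
    [[0,0,-0.025],0,0.03],
    [[0,0,-0.05],0,0.03],
    [[0,0,-0.08],0,0.03],
    [[0,0,-0.11],0,0.03],
    [[0,0,-0.14],0,0.03],
    [[0,0,-0.155],0,0.03],
    [[0,0,-0.16],0,0.03],
    [[0,0,-0.16],0,0.03]
  ]
}}

```text
time_s: 7.7
position: [0.495, 0.263, 0.1853]
tool_rot: [[-0.086, 0.996, -0.0], [0.996, 0.086, 0.0], [0.0, -0.0, -1.0]]
ft_force: [-1.0, 0.6, -5.9]
grip_width: 0.0363
gripper_force: 50.8
```

Run:
```python
from k import *
print(s['ft_force'],s['gripper_force'])
a=get('wrist','w3.png')
for T in [(.53,.1,.19),(.54,-.1,.19),(.484,-.2825,.19)]:print((R.T@(np.array(T)-p)).round(4))
```

```text
7.7 [0.495  0.263  0.1853] [[-0.086, 0.996, -0.0], [0.996, 0.086, 0.0], [0.0, -0.0, -1.0]] 0.0363422867062641 4.950863898056158
[-1.00150387  0.57467262 -5.8855035 ] 50.84410786628723
[-0.1654  0.0208 -0.0047]
[-0.3655  0.0135 -0.0047]
[-0.5425 -0.058  -0.0047]
```

View pics/w3.png

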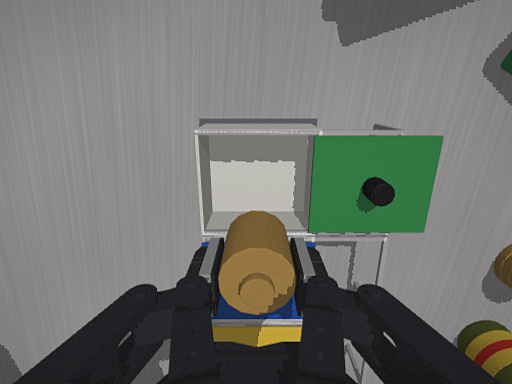

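The weight is held upright between the pads, with its knob at (257,290). The compartment is empty and the wrist reads 5.9 N down. Next I carry it to the pan.

{"method": "drive_tool", "body": {
  "series": [
    [[-0.015,0.002,-0.005],0,0.03],
    [[-0.045,0.006,-0.005],0,0.03],
    [[-0.08,0.01,-0.005],0,0.03],
    [[-0.115,0.015,-0.005],0,0.03],
    [[-0.15,0.019,-0.005],0,0.03],
    [[-0.185,0.02,-0.005],0,0.03],
    [[-0.22,0.019,-0.005],0,0.03],
    [[-0.255,0.017,-0.005],0,0.03],
    [[-0.29,0.015,-0.005],0,0.03],
    [[-0.325,0.013,-0.005],0,0.03],
    [[-0.36,0.008,-0.005],0,0.03],
    [[-0.395,-0.003,-0.005],0,0.03],
    [[-0.43,-0.017,-0.005],0,0.03],
    [[-0.465,-0.031,-0.005],0,0.03],
    [[-0.5,-0.045,-0.005],0,0.03],
    [[-0.525,-0.053,-0.005],0,0.03],
    [[-0.538,-0.057,-0.005],0,0.03],
    [[-0.543,-0.058,-0.005],0,0.03],
    [[-0.543,-0.058,-0.005],0,0.03],
    [[-0.543,-0.058,-0.005],0,0.03]
  ]
}}

```text
time_s: 9.75
position: [0.4844, -0.282, 0.1902]
tool_rot: [[-0.087, 0.996, -0.0], [0.996, 0.087, 0.001], [0.001, -0.0, -1.0]]
ft_force: [0.7, 0.2, -5.2]
grip_width: 0.0366
gripper_force: 50.9
```

Run:
```python
from k import *
print(s['ft_force'],s['gripper_force'])
a=get('wrist','w4.png');P=pts(a)
m=mask(a,'red')&(abs(P[...,2]-.045)<.006)&(np.hypot(P[...,0]-.484,P[...,1]+.2825)<.07)
q=np.array([ray(a,u,v,.045)[:2] for v,u in np.argwhere(m)])
A=np.c_[2*q,np.ones(len(q))];c=np.linalg.lstsq(A,(q**2).sum(1),rcond=None)[0]
print(len(q),c[:2],np.sqrt(c[2]+c[0]**2+c[1]**2),(R.T@(np.array([c[0],c[1],.065])-p)).round(4))
```

```text
9.75 [ 0.4844 -0.282   0.1902] [[-0.087, 0.996, -0.0], [0.996, 0.087, 0.001], [0.001, -0.0, -1.0]] 0.0366345470152925 5.008941213782306
[ 0.73922089  0.15124283 -5.21962517] 50.9416526556015
609 [ 0.48436049 -0.28255819] 0.04648603582369439 [-7.000e-04 -1.000e-04  1.252e-01]
```

View pics/w4.png

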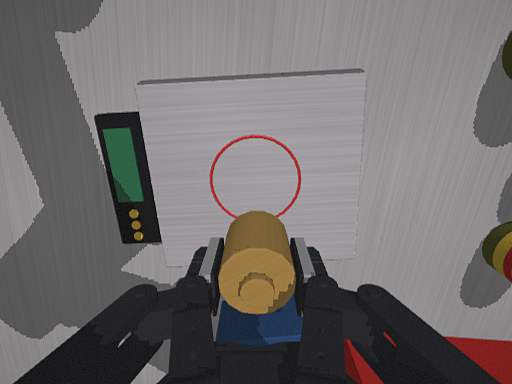

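The wrist picture shows the ring centred at (256,179). The weight hangs above its centre to within 1 mm. I'll lower it.

{"method": "drive_tool", "body": {
  "series": [
    [[-0.001,0,0.02],0,0.03],
    [[-0.001,0,0.05],0,0.03],
    [[-0.001,0,0.08],0,0.03],
    [[-0.001,0,0.1],0,0.03],
    [[-0.001,0,0.112],0,0.03],
    [[-0.001,0,0.118],0,0.03],
    [[-0.001,0,0.121],0,0.03],
    [[-0.001,0,0.123],0,0.03],
    [[-0.001,0,0.124],0,0.03],
    [[-0.001,0,0.125],0,0.03],
    [[-0.001,0,0.125],0,0.03]
  ]
}}

```text
time_s: 10.9
position: [0.4844, -0.2841, 0.0656]
tool_rot: [[-0.086, 0.996, 0.0], [0.996, 0.086, -0.0], [-0.0, 0.0, -1.0]]
ft_force: [0.0, 0.2, -4.8]
grip_width: 0.0367
gripper_force: 50.9
```

{"method": "drive_tool", "body": {
  "series": [
    [[0,0,0.001],0,0.03],
    [[0,0,0.0015],0,0.03],
    [[0,0,0.002],0,0.03],
    [[0,0,0.0025],0,0.03],
    [[0,0,0.0025],0,0.03]
  ]
}}

```text
time_s: 11.4
position: [0.4844, -0.284, 0.0632]
tool_rot: [[-0.086, 0.996, 0.0], [0.996, 0.086, -0.0], [-0.0, 0.0, -1.0]]
ft_force: [-2.4, 0.8, 1.1]
grip_width: 0.0363
gripper_force: 51.5
```

The force shows contact with the pan, so I'll release.

{"method": "drive_tool", "body": {
  "series": [
    [[0,0,0],0,0.042],
    [[0,0,0],0,0.05],
    [[0,0,0],0,0.065],
    [[0,0,0],0,0.065],
    [[0,0,0],0,0.065],
    [[0,0,-0.02],0,0.065],
    [[0,0,-0.05],0,0.065],
    [[0,0,-0.09],0,0.065],
    [[0,0,-0.13],0,0.065],
    [[0,0,-0.15],0,0.065],
    [[0,0,-0.15],0,0.065],
    [[0,0,-0.15],0,0.065]
  ]
}}

```text
time_s: 12.6
position: [0.4841, -0.2838, 0.2123]
tool_rot: [[-0.086, 0.996, -0.0], [0.996, 0.086, 0.0], [0.0, -0.0, -1.0]]
ft_force: [-1.0, 0.3, -0.8]
grip_width: 0.0654
gripper_force: 0.0
```

Run:
```python
from k import *
a=get('wrist','w5.png');P=pts(a)
for h,lab in((.099,'knob'),(.091,'body')):
    m=(abs(P[...,2]-h)<.004)&(np.hypot(P[...,0]-.484,P[...,1]+.2825)<.06)
    c,r=cv2.minEnclosingCircle(np.argwhere(m)[:,::-1].astype(np.float32));print(lab,m.sum(),c,ray(a,*c,h).round(4))
a=get('top');P=pts(a)
for n,k in dict(b=(.5066,.1575),y=(.516,.0505)).items():
    m=(abs(P[...,2]-.093)<.006)&(np.hypot(P[...,0]-k[0],P[...,1]-k[1])<.04);print(n,P[m].mean(0).round(4))
```

```text
12.6 [ 0.4841 -0.2838  0.2123] [[-0.086, 0.996, -0.0], [0.996, 0.086, 0.0], [0.0, -0.0, -1.0]] 0.06535040011908279 4.94969741106115
knob 225 (256.6475524902344, 189.01365661621094) [ 0.4858 -0.2833  0.099 ]
body 913 (256.9309387207031, 186.18508911132812) [ 0.486  -0.2829  0.091 ]
b [0.5066 0.1575 0.0934]
y [0.516  0.0505 0.0935]
```

View pics/w5.png

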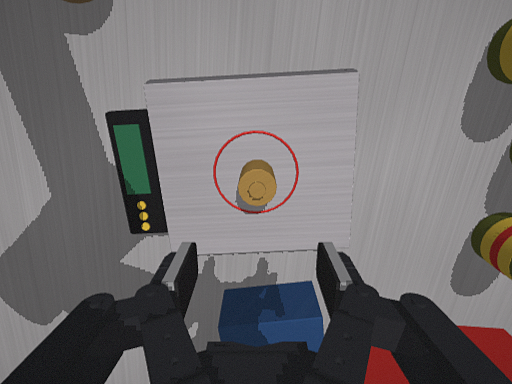

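The weight stands upright at (257,187), about 2 mm from the ring's centre, and the yellow and blue lids have not moved.

```bash
python3 -c "
from rig import env
print(env.close_job())"
```

```text
the job is handed in; nothing more can be done
None
```

The brass weight stands upright on the scale pan, about 2 mm from the ring's centre; the green lid was slid about 107 mm open, the yellow and blue lids are shut, and the job was handed in at about 13 s without showing a verdict.

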